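Put four mixed-up bottles back into their own warmers

ROBOT

A 7-joint arm with a two-finger parallel gripper is mounted at the origin on the work surface; the furniture and walls round the work are solid. World frame = base frame: x ahead of the robot, y to its left, z up, the work surface at z = 0. Lengths are in m, angles in rad, forces in N, time in s.
With the tool pointing down it reaches from about 0.4 to 0.875 m from the base axis. Payload 19.3 kg.
Tool frame: the origin (TCP) lies at the very end of the fingers, on their centre line; the grasp point (between the pads) lies 19 mm behind it; z points along the fingers, y is the line along which they close (so a half turn about z gives the same grasp; the last joint's range is limited). The gripper opens to 85 mm and grips with 20 to 120 N. Pads are 22 mm wide; open, the fingers measure 114 mm over their backs; the gripper's body (76 mm by 85 mm) begins 54 mm behind the grasp point. The pads swing forward as they close: fully open they stand 13 mm farther back than shut.
Start: joints at [-1.394, 0.521, -0.036, 1.599, 0.021, 1.021, -0.113], TCP at [0.153, 0.606, 0.231] pointing down, gripper open.
Joint ranges: [-2.91, 2.91], [-0.3, 2.13], [-1.5, 1.42], [0.17, 2.43], [-1.26, 4.41], [0.16, 1.93], [-2.52, 2.52]. Speed limits (rad/s): [1.89, 1.89, 2.39, 2.39, 3.01, 3.01, 3.01].

INTERFACE

Orientations are given as [roll, pitch, yaw] about the fixed x, y, z axes, in that order (R = Rz(yaw) Ry(pitch) Rx(roll)).
In Python, from workcell import monitor, viewer, bot gives the robot as it stands.
- The arm moves only by the tool move_arm, never from a script. Its arguments are lists of equal length, an entry for each row: "gripper": the opening, from 0 (shut) to 1 (fully open); "linear": the shift along the tool's x, y, z in cm, a list of three; "twist": the turn about the tool's z in degrees. A call has 1 to 8 rows; each row shifts and turns the commanded pose from where the row before left it, along the tool's axes as they then stand; what a row does not reach is not made up. A row lasts 1/10 s, in which the tool goes at most 50 mm and 8.59 degrees, less where a joint would pass 70% of its speed; a pose out of reach is approached as far as the arm can. A call with a gripper value outside its range is refused whole. The fingers move at their own pace and stop on an object; "squeeze" is the grip in N (left out, the last holds). Time passes only in rows, so rows that do not move let the fingers close. It gives the time, the measured TCP pose, the force, the opening and the grip force at its end, in the units of the state.
- monitor.observe(): the state, without advancing time (a new reading comes with each control period).
- viewer.grab_frame(name): name is "side" or "top"; returns a dict with "img" (400x640x3 uint8, red, green, blue), "K" (3x3 intrinsics, pixels), "eye" and "rotation" of the camera in the world. Camera axes: x right, y up, looking along -z (the intrinsics and any distortion apply to the point x, -y, -z); pixel columns grow to the right and rows downward; lengths in m; the calibration is good to about 2 mm. A picture is of the moment at which its call begins. There is no depth.
- bot.job_done(): hands the job in; it is judged then, once.
The state is a dict: "clock": time; "qpos": joint angles; "qd": joint speeds; "joint_efforts": joint torques, N m; "position": TCP position; "tool_rot": TCP orientation; "force": force on the tool from outside, world axes, zero at the start; "moment": the same for the moment, N m; "grip_width": finger opening in m; "finger_force": force on a finger pad.
Only numpy, scipy, OpenCV 4.12 (cv2) and the standard library are available. Lean on these libraries where they do the work, as an engineer would, in place of code of your own. Each camera call takes 0.05 s, during which the arm holds its last target. There are 200 camera calls.

TASK

Each of the four small bottle warmers is set for one bottle and wears a collar in the colour of that bottle's cap, but all four bottles have been put back into wrong warmers. Change them round, one at a time, so that every bottle ends up let go and standing at rest on the floor of its own warmer's well, cap colour matching collar colour; the empty white tile is free for parking a bottle on the way. Keep every bottle upright all the while and knock none over.

Things in the scene. Friction and masses are not known exactly. Their poses are not given: they have to be found in the camera images.
- bottle_white: Loose pink culture-medium bottle with a white cap, standing upright: round body 46 mm in diameter, 98 mm tall in all, straight-sided and safe to grip from its foot up to 71 mm (shoulder and cap above that). Origin: centre of its underside; z up its axis. It starts in a wrong warmer.
- bottle_blue: Loose pink culture-medium bottle with a blue cap, standing upright: round body 46 mm in diameter, 98 mm tall in all, straight-sided and safe to grip from its foot up to 71 mm (shoulder and cap above that). Origin: centre of its underside; z up its axis. It starts in a wrong warmer.
- bottle_yellow: Loose cream-coloured oil bottle with a yellow cap, standing upright: round body 55 mm in diameter, 118 mm tall in all, straight-sided and safe to grip from its foot up to 85 mm (shoulder and cap above that). Origin: centre of its underside; z up its axis. It starts in a wrong warmer.
- bottle_black: Loose small brown glass dropper bottle with a black cap, standing upright: round body 28 mm in diameter, 70 mm tall in all, straight-sided and safe to grip from its foot up to 50 mm (shoulder and cap above that). Origin: centre of its underside; z up its axis. It starts in a wrong warmer.
- warmer_white: Single-bottle warmer with a white collar; stands firm, does not move. Round grey housing, collar 90 mm across, its top 26 mm above the bench; open round well, 68 mm bore (takes any of the bottles), floor 5 mm above the bench. Control pod, 22 mm high, sticks out along -x to 70 mm from the centre. Origin: on the well's axis, at bench height; z up.
- warmer_blue: Single-bottle warmer with a blue collar; stands firm, does not move. Round grey housing, collar 90 mm across, its top 26 mm above the bench; open round well, 68 mm bore (takes any of the bottles), floor 5 mm above the bench. Control pod, 22 mm high, sticks out along -x to 70 mm from the centre. Origin: on the well's axis, at bench height; z up.
- warmer_yellow: Single-bottle warmer with a yellow collar; stands firm, does not move. Round grey housing, collar 90 mm across, its top 26 mm above the bench; open round well, 68 mm bore (takes any of the bottles), floor 5 mm above the bench. Control pod, 22 mm high, sticks out along -x to 70 mm from the centre. Origin: on the well's axis, at bench height; z up.
- warmer_black: Single-bottle warmer with a black collar; stands firm, does not move. Round grey housing, collar 90 mm across, its top 26 mm above the bench; open round well, 68 mm bore (takes any of the bottles), floor 5 mm above the bench. Control pod, 22 mm high, sticks out along -x to 70 mm from the centre. Origin: on the well's axis, at bench height; z up.
- tile: Plain white ceramic tile lying flat, fixed, 100 x 100 mm, 6 mm thick, empty at the start: a free place to park a bottle. Origin: centre of its underside, at bench height. (A wall stands behind the bench, at x = 0.70 m.)
There are look-alikes about, which are no part of the job. Leave any blue or turquoise look-alike of the bottle_black alone.

How it is judged:
At the end, for the whole second after the job is handed in: Each bottle stands in the warmer whose collar has its cap's colour: within 15 mm (dropper bottle 22 mm) of the well's axis, underside on the well's floor (less than 9 mm above the bench), upright within 0.1 rad and at rest (under 0.02 m/s, 0.2 rad/s) (horizontal distance between bottle_white and warmer_white below 0.015 m and z of bottle_white in the frame of warmer_white below 0.009 m and angle between each of bottle_white, bottle_blue, bottle_yellow, bottle_black's own z axis and vertical below 0.1 rad and linear speed of each of bottle_white, bottle_blue, bottle_yellow, bottle_black below 0.02 m/s and angular speed of each of bottle_white, bottle_blue, bottle_yellow, bottle_black below 0.2 rad/s and horizontal distance between bottle_blue and warmer_blue below 0.015 m and z of bottle_blue in the frame of warmer_blue below 0.009 m and horizontal distance between bottle_yellow and warmer_yellow below 0.015 m and z of bottle_yellow in the frame of warmer_yellow below 0.009 m and horizontal distance between bottle_black and warmer_black below 0.022 m and z of bottle_black in the frame of warmer_black below 0.009 m); the robot touches nothing.
It fails at once if the bottle with the white cap is tipped over by more than 0.6 rad (35 degrees) (angle between bottle_white's own z axis and vertical above 0.6 rad).
It fails at once if the bottle with the blue cap is tipped over by more than 0.6 rad (35 degrees) (angle between bottle_blue's own z axis and vertical above 0.6 rad).
It fails at once if the bottle with the yellow cap is tipped over by more than 0.6 rad (35 degrees) (angle between bottle_yellow's own z axis and vertical above 0.6 rad).
It fails at once if the bottle with the black cap is tipped over by more than 0.6 rad (35 degrees) (angle between bottle_black's own z axis and vertical above 0.6 rad).
It also fails if it takes over 144 s, if anything falls off the work surface, if the arm or the gripper's body presses on something with over 40 N, if the wrist force passes 120 N, or if a joint passes its speed limit or range.

## Working session

There is one attempt and no reset: what is moved stays moved. The work goes in short steps, Python scripts to look and compute and a tool call to move; the robot and the scene stay as the last step left them, time stands still between calls to the robot, and variables do not carry over. Pictures are saved under pics/ and viewed, at most 14 in all, crops included, and the job is handed in when it is done.

Besides the shell and the picture viewer there is one more tool, called after "Request:" in YAML: its name, and indented under it one key for each argument. move_arm: Moves the arm, as the interface text tells. Its arguments: {"type":"object","properties":{"gripper":{"type":"array"},"linear":{"type":"array"},"twist":{"type":"array"},"squeeze":{"type":"number"}},"required":["gripper","linear","twist"]}

```bash
ls; mkdir -p pics; python3 - <<'E'
from workcell import monitor, viewer, bot
import cv2,numpy as np
print(monitor.observe())
for n in("top","side"):
    f=viewer.grab_frame(n); cv2.imwrite(f"pics/{n}0.png",f["img"][:,:,::-1]); print(n,f["K"],f["eye"],f["rotation"],[k for k in f])
E
```

```text
pics
{'clock': 0.0, 'qpos': array([-1.39420919,  0.52200808, -0.03630602,  1.599996  ,  0.02118178,
        1.02111279, -0.11279802]), 'qd': array([-3.68840941e-04, -9.02776614e-06,  8.60012850e-04, -6.58130110e-04,
        5.11455029e-04,  1.78899037e-03,  4.45058565e-04]), 'joint_efforts': array([ 1.03193397e-03, -9.27142024e+01,  1.98038064e+00, -3.69919574e+01,
        1.79157243e-02,  8.51655233e-03,  1.45423130e-06]), 'position': array([0.1526418 , 0.60572529, 0.23073397]), 'tool_rot': array([-3.14045539e+00,  7.70186669e-05,  2.89476928e+00]), 'force': array([0.72242698, 0.46244676, 0.57267912]), 'moment': array([-0.02093206, -0.00107303, -0.01911511]), 'finger_force': 0.0, 'grip_width': 0.08526956523897496}
top [[390.90189333   0.         322.94315334]
 [  0.         390.90189333 197.59553059]
 [  0.           0.           1.        ]] [ 0.27991342 -0.06693608  0.94481465] [ 0.22163838  0.00486578 -1.47301854] ['img', 'K', 'eye', 'rotation']
side [[387.64741197   0.         319.28168998]
 [  0.         387.64741197 202.41306381]
 [  0.           0.           1.        ]] [0.52746318 0.71146005 0.7240304 ] [ 0.83371464 -0.00912163  3.10326161] ['img', 'K', 'eye', 'rotation']
```

View pics/top0.png

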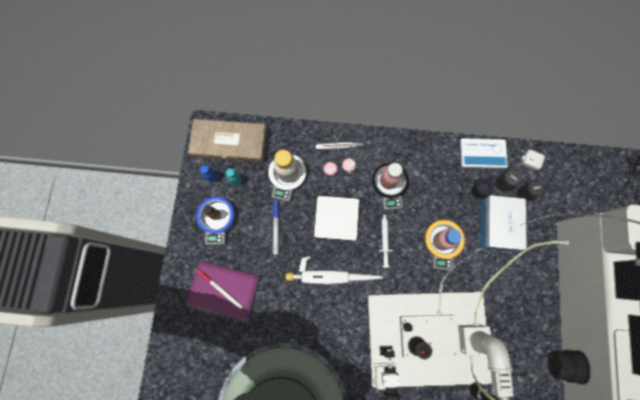

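View pics/side0.png

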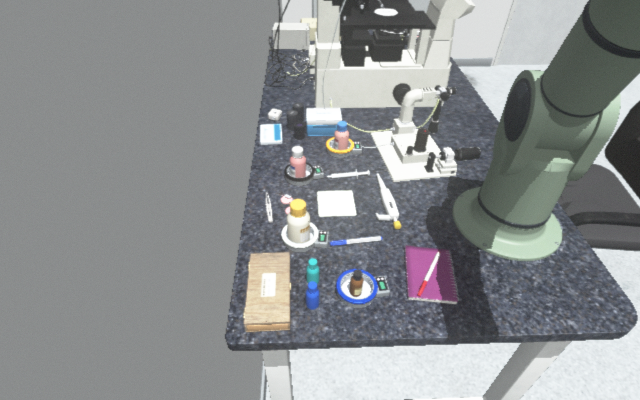

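Top view: the yellow-cap bottle is in the white warmer (287,170), white-cap in black (390,180), blue-cap in yellow (445,239) and the black dropper in blue (215,215). The tile is at (337,218). The blue (208,172) and turquoise (234,176) droppers are look-alikes.

```bash
cat > h.py <<'E'
from workcell import monitor, viewer, bot
import cv2,numpy as np
from scipy.spatial.transform import Rotation as Ro
def ray(f,uv,z):
    d=np.linalg.inv(f["K"])@np.array([uv[0],uv[1],1.]); d=Ro.from_euler('xyz',f["rotation"]).as_matrix()@(d*[1,-1,-1])
    return (f["eye"]+d*(z-f["eye"][2])/d[2])[:2]
def proj(f,p):
    c=Ro.from_euler('xyz',f["rotation"]).as_matrix().T@(np.array(p)-f["eye"]); q=f["K"]@(c*[1,-1,-1]); return q[:2]/q[2]
def hsv(f): return cv2.cvtColor(f["img"],cv2.COLOR_RGB2HSV)
def blobs(m,amin=15):
    n,l,s,c=cv2.connectedComponentsWithStats(m.astype('uint8'))
    return [(s[i],c[i],l==i) for i in range(1,n) if s[i,4]>=amin]
E
python3 - <<'E'
from h import *
f=viewer.grab_frame("top"); H=hsv(f); h,s,v=[H[:,:,i].astype(int) for i in range(3)]
M={"yellow":(h>14)&(h<35)&(s>140)&(v>100),"blue":(h>105)&(h<125)&(s>140)&(v>70),"white":(s<45)&(v>165),"black":(v<28)}
for n,m in M.items():
    m=m.copy(); m[:140]=0; m[290:]=0; m[:,:190]=0; m[:,480:]=0
    for b,c,l in blobs(m,30):
        p=np.argwhere(l)[:,::-1].astype(np.int32); (hx,hy),r=cv2.minEnclosingCircle(p)
        print(n,b,c.round(1),"encl",round(hx,1),round(hy,1),round(r,1),"xy@26",ray(f,(hx,hy),.026).round(3),"c@0.1",ray(f,c,.1).round(3))
a=[f["img"][y-36:y+36,x-48:x+48] for x,y in((287,175),(390,185),(445,245),(215,205))]
g=cv2.resize(np.vstack([np.hstack(a[:2]),np.hstack(a[2:])]),None,fx=4,fy=4,interpolation=cv2.INTER_CUBIC)
cv2.imwrite("pics/crop1.png",g[:,:,::-1])
E
```

```text
yellow [426 220  38  38 290] [442.7 238.9] encl 444.5 239.0 19.8 xy@26 [ 0.414 -0.336] c@0.1 [ 0.403 -0.311]
blue [200 166  17  16 167] [208.1 173.2] encl 208.5 173.0 9.6 xy@26 [0.52  0.243] c@0.1 [0.5   0.218]
blue [196 197  39  36 276] [215.8 214.3] encl 214.8 214.5 19.7 xy@26 [0.419 0.211] c@0.1 [0.409 0.186]
blue [273 202   6  15  61] [275.5 209.3] encl 275.5 209.1 7.1 xy@26 [0.447 0.068] c@0.1 [0.433 0.057]
white [214 140  25   6 121] [226.8 142. ] encl 226.0 142.0 12.2 xy@26 [0.604 0.212] c@0.1 [0.578 0.188]
white [461 140  19  27 357] [469.7 149.9] encl 470.0 153.0 15.8 xy@26 [ 0.633 -0.393] c@0.1 [ 0.612 -0.366]
white [316 143  39   6 162] [333.4 145.3] encl 335.0 145.5 19.1 xy@26 [ 0.62  -0.059] c@0.1 [ 0.593 -0.056]
white [269 161  36  29 423] [282.7 177.7] encl 286.4 171.9 18.3 xy@26 [0.541 0.053] c@0.1 [0.506 0.05 ]
white [344 160  11  10  91] [349.  164.5] encl 349.0 164.0 5.8 xy@26 [ 0.576 -0.098] c@0.1 [ 0.551 -0.095]
white [387 163  15  14 154] [394.3 169.4] encl 394.0 170.0 7.6 xy@26 [ 0.571 -0.209] c@0.1 [ 0.549 -0.198]
white [325 164  10  10  80] [329.7 168.4] encl
[... 216 characters left out ...]
encl 336.4 218.0 28.1 xy@26 [ 0.439 -0.079] c@0.1 [ 0.427 -0.078]
white [205 201  25  29 338] [218.  216.4] encl 216.3 215.1 14.4 xy@26 [0.418 0.207] c@0.1 [0.405 0.181]
white [381 215   8  53 243] [384.8 240.7] encl 385.0 241.0 26.0 xy@26 [ 0.396 -0.198] c@0.1 [ 0.387 -0.187]
white [273 218   4  36 110] [275.  235.6] encl 275.0 235.5 17.5 xy@26 [0.383 0.061] c@0.1 [0.375 0.051]
white [430 225  24  29 190] [440.1 238.7] encl 444.4 238.9 14.9 xy@26 [ 0.414 -0.336] c@0.1 [ 0.403 -0.305]
white [293 257  89  27 812] [328.6 275.5] encl 337.0 276.5 44.0 xy@26 [ 0.303 -0.093] c@0.1 [ 0.302 -0.073]
white [210 281  13   9  50] [215.4 285.4] encl 216.0 285.5 6.9 xy@26 [0.256 0.182] c@0.1 [0.258 0.163]
```

View pics/crop1.png

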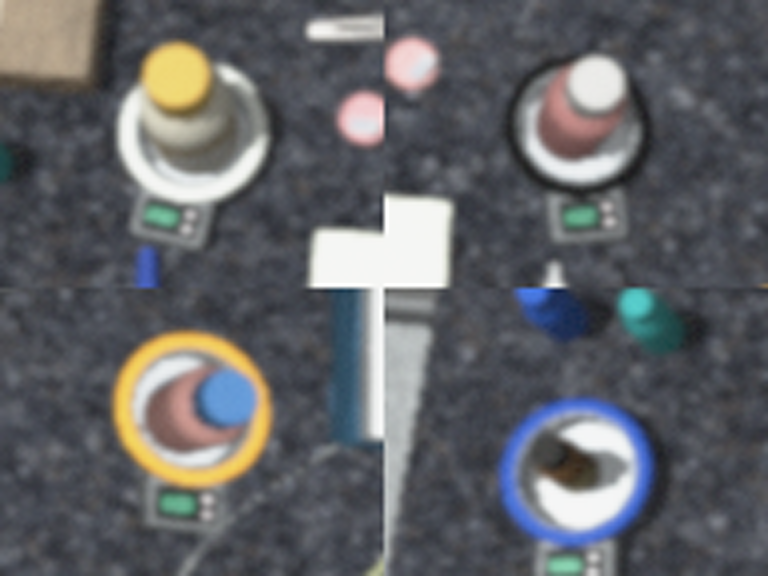

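```bash
python3 - <<'E'
from h import *
f=viewer.grab_frame("top"); H=hsv(f); h,s,v=[H[:,:,i].astype(int) for i in range(3)]
g=viewer.grab_frame("side"); G=hsv(g); hs,ss,vs=[G[:,:,i].astype(int) for i in range(3)]
print("warmers W,K,Y,B", [ray(f,u,.026).round(4) for u in((287.2,171.5),(390.6,180),(444.5,239),(214.8,214.5))],"tile",ray(f,(336.3,217.7),.006).round(4))
for n,u,z in(("yel",(283,158),.123),("whi",(395.2,169.5),.103),("blu",(453.8,236.2),.103),("blk",(207.3,209.5),.075)): print(n,ray(f,u,z).round(4))
# side: collars
for n,m,box in(("yelcap",(hs>14)&(hs<35)&(ss>120)&(vs>100),(195,225,280,320)),("yelring",(hs>14)&(hs<35)&(ss>120)&(vs>100),(130,165,315,365)),("blucap",(hs>100)&(hs<125)&(ss>110),(115,140,330,355)),("bluring",(hs>105)&(hs<125)&(ss>140)&(vs>70),(262,310,330,385)),("whicap",(ss<40)&(vs>150),(140,160,285,310))):
    k=np.zeros_like(m);k[box[0]:box[1],box[2]:box[3]]=1
    b,c,l=max(blobs(m&k,5),key=lambda t:t[0][4]); print(n,b,c.round(1), "ctr@26",ray(g,(b[0]+b[2]/2-.5,b[1]+b[3]/2-.5),.026).round(4),"c@.115",ray(g,c,.115).round(4),"c@.095",ray(g,c,.095).round(4))
a=[g["img"][y-36:y+36,x-48:x+48] for x,y in((300,225),(300,165),(342,140),(350,285))]
q=cv2.resize(np.vstack([np.hstack(a[:2]),np.hstack(a[2:])]),None,fx=4,fy=4,interpolation=cv2.INTER_CUBIC)
cv2.imwrite("pics/crop2.png",q[:,:,::-1])
E
```

```text
warmers W,K,Y,B [array([0.5422, 0.0512]), array([ 0.5451, -0.2018]), array([ 0.4139, -0.3363]), array([0.4194, 0.2109])] tile [ 0.4432 -0.079 ]
yel [0.5445 0.0516]
whi [ 0.5482 -0.1993]
blu [ 0.4106 -0.3335]
blk [0.4217 0.2149]
yelcap [290 204  16  13 102] [297.4 211.4] ctr@26 [ 0.5498 -0.0288] c@.115 [0.5472 0.0701] c@.095 [0.5479 0.0491]
yelring [326 137  28  16 116] [339.1 147.1] ctr@26 [ 0.4162 -0.3312] c@.115 [ 0.4323 -0.1857] c@.095 [ 0.4292 -0.2152]
blucap [338 121   9  10  68] [341.8 125.7] ctr@26 [ 0.3986 -0.447 ] c@.115 [ 0.4156 -0.2983] c@.095 [ 0.412  -0.3314]
bluring [336 269  42  35 344] [356.2 288.8] ctr@26 [0.4213 0.2149] c@.115 [0.436  0.2845] c@.095 [0.433  0.2704]
whicap [292 145  11  15 128] [297.  151.5] ctr@26 [ 0.5522 -0.2929] c@.115 [ 0.549 -0.167] c@.095 [ 0.5497 -0.1958]
```

View pics/crop2.png

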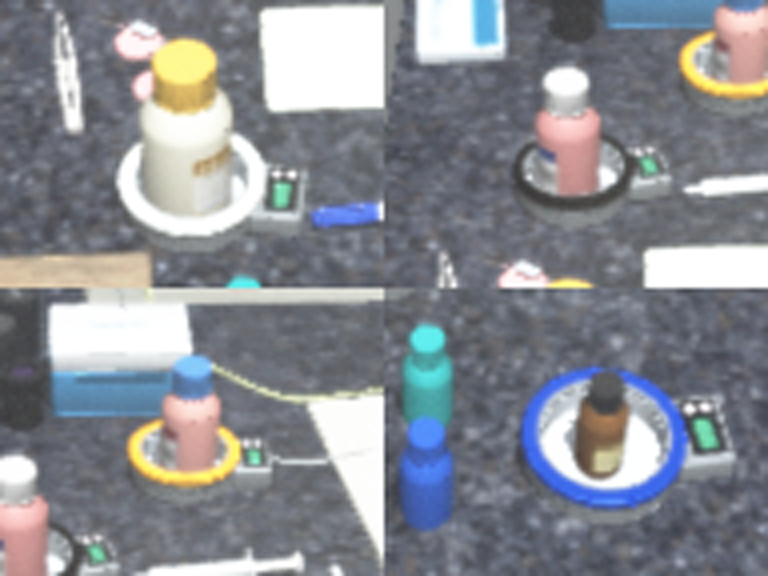

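Side view agrees: dropper with black cap (350,275) is in the blue collar, and the look-alikes are at (313,270) and (312,295). Candidates for bottle_black: (207,209) black cap in the blue warmer, (208,172) blue and (234,176) turquoise. I choose (207,209). First job: yellow bottle to the tile.

Request:
move_arm:
  gripper: [1,1,1,1,1,1,1,1]
  linear:
    - [0,0,0]
    - [0,0,0]
    - [-2.5,-3.5,0]
    - [-2.5,-3.5,0]
    - [-2.5,-3.5,0]
    - [-2.5,-3.5,0]
    - [-2.5,-3.5,0]
    - [-2.5,-3.5,0]
  twist: [-7,-7.1,0,0,0,0,0,0]
  squeeze: 40

```text
clock: 1.05
position: [0.3033, 0.3944, 0.2314]
tool_rot: [3.141, 0.0, 3.141]
force: [0.5, 1.0, -0.2]
grip_width: 0.0853
finger_force: 0.0
```

Request:
move_arm:
  gripper: [1,1,1,1,1,1,1,1]
  linear:
    - [-2.7,-3.8,0]
    - [-2.7,-3.8,0]
    - [-2.7,-3.8,0]
    - [-2.7,-3.8,0]
    - [-2.7,-3.8,0]
    - [-2.7,-3.8,0]
    - [-2.7,-3.8,0]
    - [-2.7,-3.8,0]
  twist: [0,0,0,0,0,0,0,0]

```text
clock: 1.85
position: [0.5192, 0.0901, 0.2315]
tool_rot: [3.141, 0.0, 3.141]
force: [0.6, 1.2, -0.1]
grip_width: 0.0852
finger_force: 0.0
```

Request:
move_arm:
  gripper: [1,1,1,1,1]
  linear:
    - [-1.4,-2.0,0]
    - [-1.2,-1.9,0]
    - [0,0,0]
    - [0,0,0]
    - [0,0,0]
  twist: [0,0,0,0,0]

```text
clock: 2.35
position: [0.5439, 0.0536, 0.2313]
tool_rot: [3.141, -0.0, -3.141]
force: [-0.2, -0.3, 0.6]
grip_width: 0.0855
finger_force: 0.0
```

Request:
move_arm:
  gripper: [1,1,1,1,1,1,1,1]
  linear:
    - [-0.1,-0.2,2.4]
    - [0,0,2.4]
    - [0,0,2.4]
    - [0,0,2.4]
    - [0,0,2.4]
    - [0,0,2.4]
    - [0,0,2.4]
    - [0,0,0]
  twist: [0,0,0,0,0,0,0,0]

```text
clock: 3.15
position: [0.5435, 0.0515, 0.0611]
tool_rot: [-3.141, -0.004, -3.141]
force: [-0.2, -0.4, 0.1]
grip_width: 0.0855
finger_force: 0.0
```

```bash
python3 - <<'E'
from h import *
a=[viewer.grab_frame(n)["img"] for n in("top","side")]
c=np.hstack([a[0][110:230,220:360],a[1][150:270,230:370]])
cv2.imwrite("pics/c3.png",cv2.resize(c,None,fx=2.8,fy=2.8,interpolation=cv2.INTER_CUBIC)[:,:,::-1])
E
```

```text
(no output)
```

View pics/c3.png

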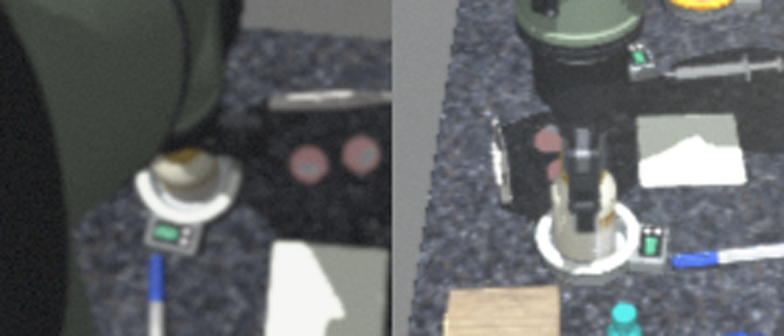

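The near finger (crop x 585) lines up with the bottle axis (585), and both are clear of the collar. I'll close now.

Request:
move_arm:
  gripper: [0,0,0,0,0,0,0,0]
  linear:
    - [0,0,0]
    - [0,0,0]
    - [0,0,0]
    - [0,0,0]
    - [0,0,0]
    - [0,0,0]
    - [0,0,0]
    - [0,0,0]
  twist: [0,0,0,0,0,0,0,0]
  squeeze: 40

```text
clock: 4.05
position: [0.5461, 0.0511, 0.0646]
tool_rot: [3.141, 0.002, 3.141]
force: [-1.1, 0.2, 11.0]
grip_width: 0.0539
finger_force: 39.9
```

Request:
move_arm:
  gripper: [0,0,0,0,0,0]
  linear:
    - [0,0,-0.5]
    - [0,0,-1]
    - [0,0,-1.5]
    - [0,0,-1.5]
    - [0,0,-1]
    - [0,0,-0.5]
  twist: [0,0,0,0,0,0]

```text
clock: 4.65
position: [0.5457, 0.0508, 0.1246]
tool_rot: [3.141, 0.001, 3.141]
force: [0.3, 0.9, -2.1]
grip_width: 0.0538
finger_force: 42.4
```

Request:
move_arm:
  gripper: [0,0,0,0,0,0,0,0]
  linear:
    - [0.7,-1,0]
    - [1.5,-1.8,0]
    - [2.1,-2.6,0]
    - [2.1,-2.6,0]
    - [1.9,-2.4,0]
    - [1.3,-1.7,0]
    - [0.7,-0.9,0]
    - [0,0,0]
  twist: [0,0,0,0,0,0,0,0]

```text
clock: 5.45
position: [0.4411, -0.0804, 0.1231]
tool_rot: [-3.141, -0.001, 3.139]
force: [0.6, 1.1, -1.5]
grip_width: 0.0538
finger_force: 42.4
```

Request:
move_arm:
  gripper: [0,0,0,0,0,0,0,0]
  linear:
    - [0,0,0.6]
    - [0,0,1.2]
    - [0,0,1.5]
    - [0,0,1.2]
    - [0,0,0.6]
    - [0,0,0.3]
    - [0,0,0.2]
    - [0,0,0]
  twist: [0,0,0,0,0,0,0,0]

```text
clock: 6.25
position: [0.4424, -0.079, 0.0674]
tool_rot: [-3.142, 0.0, 3.141]
force: [-0.6, -0.1, -0.4]
grip_width: 0.0537
finger_force: 42.4
```

Request:
move_arm:
  gripper: [0,0,0]
  linear:
    - [0,0,0.1]
    - [0,0,0.1]
    - [0,0,0]
  twist: [0,0,0]

```text
clock: 6.55
position: [0.4426, -0.0791, 0.0657]
tool_rot: [3.142, 0.001, 3.141]
force: [-0.1, -0.2, 4.4]
grip_width: 0.0537
finger_force: 42.9
```

Request:
move_arm:
  gripper: [0.7,0.8,1,1,1,1,1,1]
  linear:
    - [0,0,0]
    - [0,0,0]
    - [0,0,0]
    - [0,0,0]
    - [0,0,0]
    - [0,0,0]
    - [0,0,-1]
    - [0,0,-2]
  twist: [0,0,0,0,0,0,0,0]

```text
clock: 7.35
position: [0.4415, -0.0791, 0.0953]
tool_rot: [3.142, -0.002, 3.141]
force: [-0.0, 0.3, 0.0]
grip_width: 0.0852
finger_force: 0.0
```

Request:
move_arm:
  gripper: [1,1,1,1,1]
  linear:
    - [0,0,-4]
    - [0,0,-4]
    - [0,0,-3]
    - [0,0,-1]
    - [0,0,0]
  twist: [0,0,0,0,0]

```text
clock: 7.85
position: [0.4427, -0.0792, 0.2168]
tool_rot: [3.142, 0.003, 3.141]
force: [-0.1, -0.2, -0.2]
grip_width: 0.0853
finger_force: 0.0
```

Request:
move_arm:
  gripper: [1,1,1,1,1,1,1]
  linear:
    - [-1.5,-1.7,0]
    - [-2.6,-3,0]
    - [-2.6,-3,0]
    - [-2.6,-3,0]
    - [-1.3,-1.3,0]
    - [0,0,0]
    - [0,0,0]
  twist: [0,0,0,0,0,0,0]

```text
clock: 8.55
position: [0.5473, -0.199, 0.2137]
tool_rot: [3.141, -0.003, 3.14]
force: [-0.6, 0.4, -0.3]
grip_width: 0.0855
finger_force: 0.0
```

Request:
move_arm:
  gripper: [1,1,1,1,1,1,1,1]
  linear:
    - [0,0,2]
    - [0,0,3]
    - [0,0,3]
    - [0,0,3]
    - [0,0,2.5]
    - [0,0,2]
    - [0,0,1.3]
    - [0,0,0]
  twist: [0,0,0,0,0,0,0,0]

```text
clock: 9.35
position: [0.5469, -0.1984, 0.0459]
tool_rot: [3.141, -0.003, 3.142]
force: [-0.6, -0.6, 0.5]
grip_width: 0.0854
finger_force: 0.0
```

```bash
python3 - <<'E'
from h import *
a=[viewer.grab_frame(n)["img"] for n in("top","side")]
c=np.hstack([a[0][110:230,310:450],a[1][100:220,250:390]])
cv2.imwrite("pics/c4.png",cv2.resize(c,None,fx=2.8,fy=2.8,interpolation=cv2.INTER_CUBIC)[:,:,::-1])
E
```

```text
(no output)
```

View pics/c4.png

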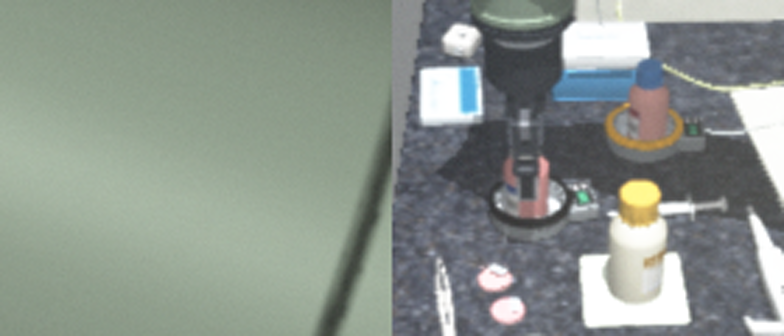

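The side crop shows the yellow bottle standing on the tile (638,245). The finger (525) is centred on the white bottle (528).

Request:
move_arm:
  gripper: [0,0,0,0,0,0,0,0]
  linear:
    - [0,0,0]
    - [0,0,0]
    - [0,0,0]
    - [0,0,0]
    - [0,0,0]
    - [0,0,0]
    - [0,0,0]
    - [0,0,0]
  twist: [0,0,0,0,0,0,0,0]

```text
clock: 10.25
position: [0.5485, -0.1994, 0.0482]
tool_rot: [-3.141, 0.001, 3.141]
force: [-1.4, 1.5, 9.1]
grip_width: 0.0449
finger_force: 39.7
```

Request:
move_arm:
  gripper: [0,0,0,0,0,0]
  linear:
    - [0,0,-0.5]
    - [0,0,-1]
    - [0,0,-1.5]
    - [0,0,-1.5]
    - [0,0,-1]
    - [0,0,-0.5]
  twist: [0,0,0,0,0,0]

```text
clock: 10.85
position: [0.5486, -0.1994, 0.109]
tool_rot: [-3.141, 0.002, 3.141]
force: [0.2, 0.1, -0.2]
grip_width: 0.045
finger_force: 41.0
```

Request:
move_arm:
  gripper: [0,0,0,0,0,0,0,0]
  linear:
    - [0,1,0]
    - [0,2.5,0]
    - [0,3.5,0]
    - [0.1,4,0]
    - [0.1,4,0]
    - [0.1,3.5,0]
    - [0.1,3,0]
    - [0.1,2,0]
  twist: [0,0,0,0,0,0,0,0]

```text
clock: 11.65
position: [0.5425, 0.0391, 0.1067]
tool_rot: [3.141, -0.001, -3.14]
force: [0.2, 0.1, -0.9]
grip_width: 0.0448
finger_force: 41.0
```

Request:
move_arm:
  gripper: [0,0,0,0]
  linear:
    - [0.1,1,0]
    - [0,0.5,0]
    - [0,0,0]
    - [0,0,0]
  twist: [0,0,0,0]

```text
clock: 12.05
position: [0.5423, 0.0496, 0.1072]
tool_rot: [-3.141, -0.0, 3.14]
force: [-0.0, -0.6, -0.9]
grip_width: 0.045
finger_force: 41.0
```

```bash
python3 - <<'E'
from h import *
print(monitor.observe()["position"])
g=viewer.grab_frame("side"); G=hsv(g); h,s,v=[G[:,:,i].astype(int) for i in range(3)]
m=(s<45)&(v>150); m[:200]=0;m[260:]=0;m[:,:262]=0;m[:,335:]=0
for b,c,l in blobs(m,20): print(b,c.round(1))
cv2.imwrite("pics/c5.png",cv2.resize(g["img"][150:270,230:370],None,fx=4,fy=4,interpolation=cv2.INTER_CUBIC)[:,:,::-1])
E
```

```text
[0.54228543 0.04963503 0.10723262]
[265 200   6  13  46] [267.1 206.1]
[318 200  17  17 283] [326. 208.]
[281 222  49  26 820] [302.2 235.6]
```

View pics/c5.png

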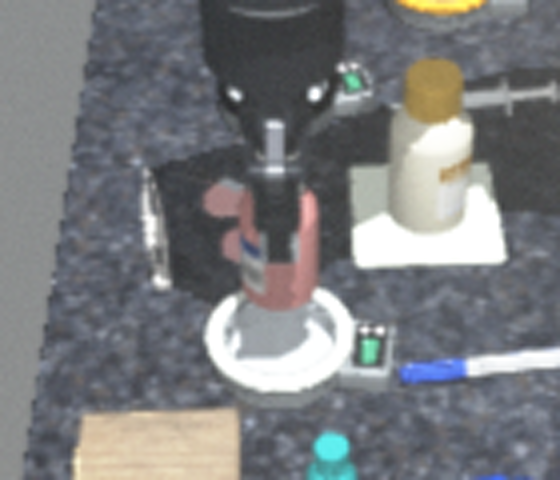

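Bottle (281) is centred over the white collar (280), so I'll lower it.

Request:
move_arm:
  gripper: [0,0,0,0,0,0,0,0]
  linear:
    - [0,0.2,0.5]
    - [0,0,1]
    - [0,0,1.3]
    - [0,0,1.2]
    - [0,0,1]
    - [0,0,0.5]
    - [0,0,0.3]
    - [0,0,0]
  twist: [0,0,0,0,0,0,0,0]

```text
clock: 12.9
position: [0.5422, 0.0527, 0.049]
tool_rot: [-3.141, -0.0, 3.141]
force: [-0.1, -0.2, -1.8]
grip_width: 0.045
finger_force: 41.0
```

Request:
move_arm:
  gripper: [0,0,0]
  linear:
    - [0,0,0.1]
    - [0,0,0.1]
    - [0,0,0]
  twist: [0,0,0]

```text
clock: 13.2
position: [0.5427, 0.0529, 0.0481]
tool_rot: [3.141, 0.001, 3.141]
force: [-2.3, 0.3, 9.4]
grip_width: 0.0451
finger_force: 42.0
```

Contact with the floor at the expected height. Release and rise.

Request:
move_arm:
  gripper: [0.6,0.8,1,1,1,1,1,1]
  linear:
    - [0,0,-0.1]
    - [0,0,0]
    - [0,0,0]
    - [0,0,0]
    - [0,0,0]
    - [0,0,0]
    - [0,0,-1]
    - [0,0,-2]
  twist: [0,0,0,0,0,0,0,0]

```text
clock: 14.0
position: [0.5415, 0.0526, 0.0782]
tool_rot: [-3.141, -0.002, 3.141]
force: [-0.1, 0.3, 0.4]
grip_width: 0.0858
finger_force: 0.0
```

Request:
move_arm:
  gripper: [1,1,1,1,1]
  linear:
    - [0,0,-3.5]
    - [0,0,-4]
    - [0,0,-3]
    - [0,0,-1]
    - [0,0,0]
  twist: [0,0,0,0,0]

```text
clock: 14.5
position: [0.5429, 0.0529, 0.1949]
tool_rot: [3.141, 0.003, 3.141]
force: [0.3, 0.3, -1.0]
grip_width: 0.0854
finger_force: 0.0
```

Request:
move_arm:
  gripper: [1,1,1,1,1,1,1]
  linear:
    - [1.3,1.8,0]
    - [2.5,3.5,0]
    - [2.8,3.7,0]
    - [2.8,3.7,0]
    - [1.9,2.4,0]
    - [0.9,1,0]
    - [0,0,0]
  twist: [0,0,0,0,0,0,0]

```text
clock: 15.2
position: [0.4187, 0.2151, 0.1922]
tool_rot: [-3.141, -0.002, -3.139]
force: [0.1, -0.2, -0.5]
grip_width: 0.0851
finger_force: 0.0
```

```bash
python3 - <<'E'
from h import *
print(monitor.observe()["position"])
g=viewer.grab_frame("side")
for u in((357.6,271.5),(358,272.7)): print(ray(g,u,.075),ray(g,u,.07))
print(ray(g,(299.7,233.6),.026))
cv2.imwrite("pics/c6.png",cv2.resize(g["img"][180:330,260:420],None,fx=4,fy=4,interpolation=cv2.INTER_CUBIC)[:,:,::-1])
E
```

```text
[0.41869815 0.21510401 0.19224777]
[0.42250311 0.21357272] [0.42169452 0.2097371 ]
[0.42201714 0.21669159] [0.4212048  0.21287999]
[0.54415122 0.05594722]
```

View pics/c6.png

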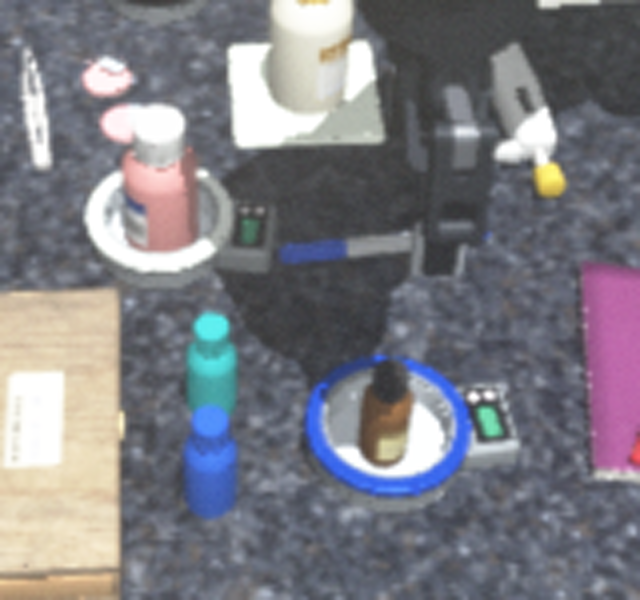

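White bottle stands in the white warmer (160,185 in crop), and the dropper is in the blue collar with its cap at (390,380). The blue (210,460) and turquoise (212,365) look-alikes are clear of the fingers' path.

Request:
move_arm:
  gripper: [1,1,1,1,1,1,1,1]
  linear:
    - [-0.1,0,2]
    - [0,0,3]
    - [0,0,3]
    - [0,0,3]
    - [0,0,2.5]
    - [0,0,1.5]
    - [0,0,0.5]
    - [0,0,0]
  twist: [0,0,0,0,0,0,0,0]

```text
clock: 16.05
position: [0.4214, 0.2128, 0.0376]
tool_rot: [-3.14, -0.001, 3.14]
force: [0.4, 0.1, -0.5]
grip_width: 0.0858
finger_force: 0.0
```

Request:
move_arm:
  gripper: [1,1,1]
  linear:
    - [0,0,0]
    - [0,0,0.5]
    - [0,0,0]
  twist: [0,0,0]

```text
clock: 16.35
position: [0.4215, 0.2139, 0.0334]
tool_rot: [3.141, 0.0, 3.141]
force: [0.1, -0.3, -1.1]
grip_width: 0.0856
finger_force: 0.0
```

```bash
python3 - <<'E'
from h import *
print(monitor.observe()["position"])
g=viewer.grab_frame("side")
cv2.imwrite("pics/c7.png",cv2.resize(g["img"][220:320,290:410],None,fx=5,fy=5,interpolation=cv2.INTER_CUBIC)[:,:,::-1])
E
```

```text
[0.42154055 0.21390084 0.03337189]
```

View pics/c7.png

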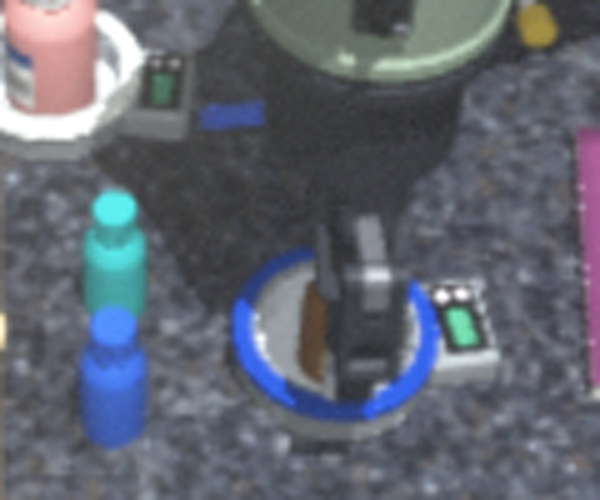

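```bash
python3 - <<'E'
from h import *
g=viewer.grab_frame("side")
T=lambda p:(proj(g,p)-[290,220])*5
print(T((.4225,.2148,.04)),T((.4225,.2148,.005)),"finger",T((.4215,.264,.04)),T((.4215,.264,.09)))
for u in (302,333,365): print(u,ray(g,(290+u/5,220+330/5),.03))
E
```

```text
[332.15609938 310.48256283] [326.31671468 358.30922482] finger [347.69580275 409.33068399] [357.74932402 336.97738137]
302 [0.43508271 0.21729881]
333 [0.42171711 0.21772399]
365 [0.40791545 0.21816304]
```

Request:
move_arm:
  gripper: [0,0,0,0,0,0,0,0]
  linear:
    - [0,0,0.3]
    - [0,0,0]
    - [0,0,0]
    - [0,0,0]
    - [0,0,0]
    - [0,0,0]
    - [0,0,0]
    - [0,0,0]
  twist: [0,0,0,0,0,0,0,0]
  squeeze: 30

```text
clock: 17.25
position: [0.4215, 0.2139, 0.0304]
tool_rot: [3.142, 0.0, 3.141]
force: [-0.9, 0.1, 4.8]
grip_width: 0.027
finger_force: 29.4
```

Request:
move_arm:
  gripper: [0,0,0,0,0,0]
  linear:
    - [0,0,0]
    - [0,0,0]
    - [0,0,-0.5]
    - [0,0,-1.5]
    - [0,0,-1.5]
    - [0,0,-0.5]
  twist: [0,0,0,0,0,0]

```text
clock: 17.85
position: [0.4218, 0.2141, 0.0715]
tool_rot: [3.141, 0.001, 3.141]
force: [0.3, -0.1, -1.4]
grip_width: 0.027
finger_force: 29.6
```

```bash
python3 - <<'E'
from h import *
s=monitor.observe();print(s["position"],s["grip_width"],s["finger_force"])
g=viewer.grab_frame("side");p=s["position"]
for q in((0,0,0),(0,.028,.01),(0,0,-.025)): print((proj(g,p+q)-[290,200])*5)
cv2.imwrite("pics/c8.png",cv2.resize(g["img"][200:310,290:410],None,fx=5,fy=5,interpolation=cv2.INTER_CUBIC)[:,:,::-1])
E
```

```text
[0.42184025 0.21408206 0.07152027] 0.027031289410988202 29.62398737668991
[339.08607203 363.60667644]
[348.72233194 404.18230147]
[334.63629497 399.85112522]
```

View pics/c8.png

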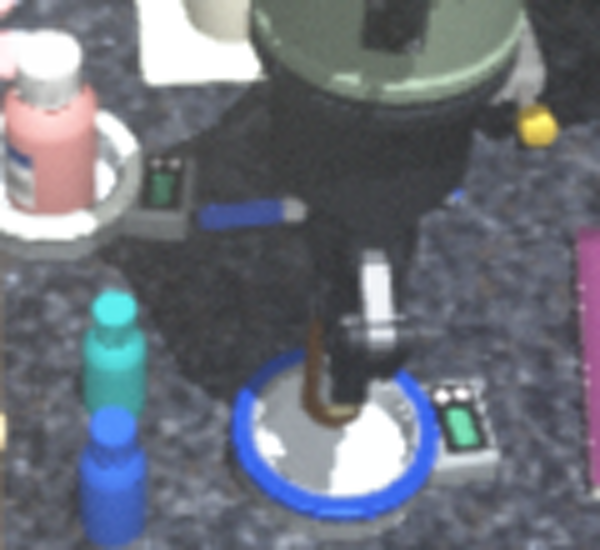

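Dropper is held, its foot (331,415) is under the tool axis. Lift high and carry to the black warmer.

Request:
move_arm:
  gripper: [0,0,0,0,0,0,0,0]
  linear:
    - [0,0,-1.5]
    - [0,0,-3]
    - [0,0,-3]
    - [0,0,-3]
    - [-0.5,-1.5,-1]
    - [-0.8,-2.5,0]
    - [-1.1,-3.7,0]
    - [-1.1,-3.7,0]
  twist: [0,0,0,0,0,0,0,0]

```text
clock: 18.7
position: [0.4564, 0.0988, 0.185]
tool_rot: [-3.142, -0.0, -3.141]
force: [1.6, 0.8, -0.2]
grip_width: 0.0269
finger_force: 29.6
```

Request:
move_arm:
  gripper: [0,0,0,0,0,0,0,0]
  linear:
    - [-1.1,-3.7,0]
    - [-1.1,-3.7,0]
    - [-1.1,-3.7,0]
    - [-1.1,-3.7,0]
    - [-1.1,-3.7,0]
    - [-1.1,-3.7,0]
    - [-0.9,-3,0]
    - [-0.8,-2.5,0]
  twist: [0,0,0,0,0,0,0,0]

```text
clock: 19.5
position: [0.5391, -0.1793, 0.1846]
tool_rot: [-3.141, -0.001, 3.14]
force: [-1.0, 0.1, -0.1]
grip_width: 0.0268
finger_force: 29.6
```

Request:
move_arm:
  gripper: [0,0,0,0]
  linear:
    - [-0.4,-1.6,0]
    - [-0.2,-0.8,0]
    - [0,0,0]
    - [0,0,0]
  twist: [0,0,0,0]

```text
clock: 19.9
position: [0.545, -0.2, 0.1851]
tool_rot: [3.141, -0.0, -3.141]
force: [-0.1, 1.2, 0.3]
grip_width: 0.027
finger_force: 29.6
```

Request:
move_arm:
  gripper: [0,0,0,0,0,0,0,0]
  linear:
    - [0,-0.2,1.5]
    - [0,0,3]
    - [0,0,3]
    - [0,0,3]
    - [0,0,2]
    - [0,0,1.5]
    - [0,0,0.8]
    - [0,0,0.3]
  twist: [0,0,0,0,0,0,0,0]

```text
clock: 20.7
position: [0.5451, -0.2028, 0.0341]
tool_rot: [3.141, -0.0, 3.141]
force: [-0.1, -0.2, -0.5]
grip_width: 0.0272
finger_force: 29.6
```

Request:
move_arm:
  gripper: [0,0,0,0]
  linear:
    - [0,0,0.2]
    - [0,0,0.1]
    - [0,0,0.1]
    - [0,0,0]
  twist: [0,0,0,0]

```text
clock: 21.1
position: [0.5453, -0.2033, 0.0306]
tool_rot: [-3.141, 0.001, 3.141]
force: [-0.6, 0.7, 0.0]
grip_width: 0.0271
finger_force: 29.6
```

Request:
move_arm:
  gripper: [0,0,0]
  linear:
    - [0,0,0.1]
    - [0,0,0]
    - [0,0,0]
  twist: [0,0,0]

```text
clock: 21.4
position: [0.5455, -0.2033, 0.0304]
tool_rot: [-3.142, 0.001, 3.141]
force: [-3.0, 2.5, 17.5]
grip_width: 0.0273
finger_force: 31.4
```

Request:
move_arm:
  gripper: [0,0.4,0.5,0.7,1,1,1,1]
  linear:
    - [0,0,-0.1]
    - [0,0,0]
    - [0,0,0]
    - [0,0,0]
    - [0,0,0]
    - [0,0,0]
    - [0,0,0]
    - [0,0,-1]
  twist: [0,0,0,0,0,0,0,0]

```text
clock: 22.2
position: [0.5444, -0.203, 0.0397]
tool_rot: [3.141, -0.002, 3.141]
force: [-1.0, 0.4, 0.1]
grip_width: 0.0853
finger_force: 0.0
```

Request:
move_arm:
  gripper: [1,1,1,1,1,1]
  linear:
    - [0,0,-2]
    - [0,0,-4]
    - [0,0,-4]
    - [0,0,-4]
    - [0,0,-2]
    - [0,0,0]
  twist: [0,0,0,0,0,0]

```text
clock: 22.8
position: [0.5463, -0.2037, 0.204]
tool_rot: [-3.14, 0.005, 3.141]
force: [-0.3, -0.6, -0.6]
grip_width: 0.0854
finger_force: 0.0
```

Request:
move_arm:
  gripper: [1,1,1,1,1,1,1,1]
  linear:
    - [1.5,-1.4,0]
    - [2.5,-2.5,0]
    - [3,-2.9,0]
    - [3,-2.9,0]
    - [2.2,-2.1,0]
    - [1.3,-1.2,0]
    - [0,0,0]
    - [0,0,0]
  twist: [0,0,0,0,0,0,0,0]

```text
clock: 23.6
position: [0.41, -0.3329, 0.2002]
tool_rot: [3.141, -0.0, 3.14]
force: [1.3, -0.4, -0.2]
grip_width: 0.085
finger_force: 0.0
```

```bash
python3 - <<'E'
from h import *
print(monitor.observe()["position"])
a=[viewer.grab_frame(n)["img"] for n in("top","side")]
c=np.hstack([a[0][140:280,350:490],a[1][80:220,250:390]])
cv2.imwrite("pics/c9.png",cv2.resize(c,None,fx=2.8,fy=2.8,interpolation=cv2.INTER_CUBIC)[:,:,::-1])
E
```

```text
[ 0.41002964 -0.33286528  0.20015474]
```

View pics/c9.png

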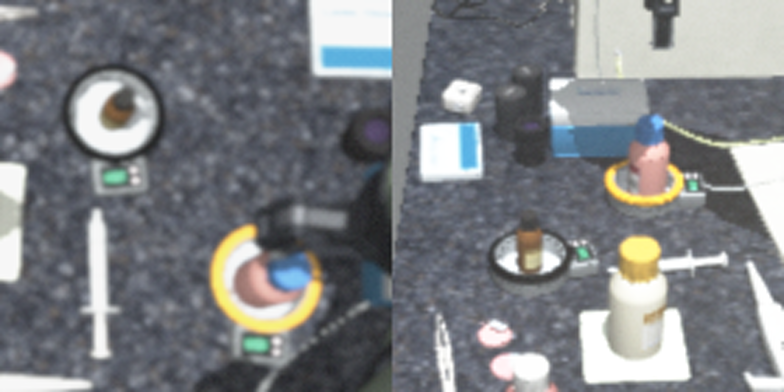

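Dropper stands centred in the black warmer (118,108 in crop). The gripper is above the blue bottle, so I'll descend.

Request:
move_arm:
  gripper: [1,1,1,1,1,1,1,1]
  linear:
    - [-0.1,0,1.5]
    - [0,0,3]
    - [0,0,3]
    - [0,0,3]
    - [0,0,2.5]
    - [0,0,1.6]
    - [0,0,0.8]
    - [0,0,0]
  twist: [0,0,0,0,0,0,0,0]

```text
clock: 24.5
position: [0.4111, -0.3324, 0.0456]
tool_rot: [3.141, -0.001, -3.141]
force: [0.4, -0.2, 0.3]
grip_width: 0.0852
finger_force: 0.0
```

Request:
move_arm:
  gripper: [0,0,0,0,0,0,0,0]
  linear:
    - [0,0,0]
    - [0,0,0]
    - [0,0,0]
    - [0,0,0]
    - [0,0,0]
    - [0,0,0]
    - [0,0,0]
    - [0,0,0]
  twist: [0,0,0,0,0,0,0,0]
  squeeze: 40

```text
clock: 25.3
position: [0.4115, -0.3334, 0.0472]
tool_rot: [-3.141, 0.001, 3.141]
force: [-1.3, 1.5, 8.8]
grip_width: 0.0447
finger_force: 39.4
```

Request:
move_arm:
  gripper: [0,0,0,0,0,0,0,0]
  linear:
    - [0,0,-0.5]
    - [0,0,-1.5]
    - [0,0,-3]
    - [0,0,-3]
    - [0,0,-3]
    - [0,0,-2]
    - [0,1,-1]
    - [-0.5,2.5,0]
  twist: [0,0,0,0,0,0,0,0]

```text
clock: 26.1
position: [0.4157, -0.2989, 0.1876]
tool_rot: [-3.14, 0.002, 3.138]
force: [1.0, 0.7, -1.7]
grip_width: 0.0448
finger_force: 41.3
```

Request:
move_arm:
  gripper: [0,0,0,0,0,0,0,0]
  linear:
    - [-1,3.5,0]
    - [-1,4,0]
    - [-1,4,0]
    - [-0.5,4,0]
    - [0,4,0]
    - [0,4,0]
    - [0,4,0]
    - [0,4,0]
  twist: [0,0,0,0,0,0,0,0]

```text
clock: 26.9
position: [0.4502, 0.0189, 0.1861]
tool_rot: [3.142, -0.001, 3.141]
force: [0.8, 0.2, -1.6]
grip_width: 0.0449
finger_force: 41.3
```

Request:
move_arm:
  gripper: [0,0,0,0,0,0,0,0]
  linear:
    - [0.2,4,0]
    - [0.5,4,0]
    - [1,4,0]
    - [1,3.5,0]
    - [0.5,2.5,0]
    - [0,1.5,0]
    - [0,0,0]
    - [0,0,0]
  twist: [0,0,0,0,0,0,0,0]

```text
clock: 27.7
position: [0.4193, 0.2111, 0.1861]
tool_rot: [-3.141, -0.0, 3.141]
force: [-0.2, -0.9, -0.4]
grip_width: 0.0448
finger_force: 41.3
```

Request:
move_arm:
  gripper: [0,0,0,0,0,0,0,0]
  linear:
    - [-0.1,0.1,1]
    - [0,0,2.5]
    - [0,0,2.5]
    - [0,0,2.5]
    - [0,0,2]
    - [0,0,1.5]
    - [0,0,1]
    - [0,0,0.5]
  twist: [0,0,0,0,0,0,0,0]

```text
clock: 28.5
position: [0.4202, 0.212, 0.0503]
tool_rot: [-3.141, -0.001, 3.14]
force: [0.3, 0.7, -0.4]
grip_width: 0.0448
finger_force: 41.3
```

Request:
move_arm:
  gripper: [0,0,0,0]
  linear:
    - [0,0,0.2]
    - [0,0,0.1]
    - [0,0,0]
    - [0,0,0]
  twist: [0,0,0,0]

```text
clock: 28.9
position: [0.4206, 0.213, 0.0487]
tool_rot: [3.141, 0.001, 3.141]
force: [-0.1, -0.2, -0.9]
grip_width: 0.0447
finger_force: 41.3
```

Request:
move_arm:
  gripper: [0,0,0,0]
  linear:
    - [0,0,0.1]
    - [0,0,0.1]
    - [0,0,0]
    - [0,0,0]
  twist: [0,0,0,0]

```text
clock: 29.3
position: [0.4207, 0.2129, 0.0471]
tool_rot: [3.141, 0.001, 3.141]
force: [-4.3, -2.8, 21.2]
grip_width: 0.0452
finger_force: 43.5
```

On the floor. Release, rise and return towards the tile.

Request:
move_arm:
  gripper: [0,0.6,0.8,1,1,1,1,1]
  linear:
    - [0,0,-0.1]
    - [0,0,0]
    - [0,0,0]
    - [0,0,0]
    - [0,0,0]
    - [0,0,0]
    - [0,0,-0.5]
    - [0,0,-2]
  twist: [0,0,0,0,0,0,0,0]

```text
clock: 30.1
position: [0.4196, 0.2124, 0.0716]
tool_rot: [-3.14, -0.002, 3.141]
force: [0.6, -0.4, 0.6]
grip_width: 0.0855
finger_force: 0.0
```

Request:
move_arm:
  gripper: [1,1,1,1,1,1,1,1]
  linear:
    - [0,0,-3]
    - [0,0,-4]
    - [0,0,-4]
    - [0,0,-3]
    - [0,-2,-1.5]
    - [-0.5,-4,0]
    - [-0.5,-4,0]
    - [-0.5,-4,0]
  twist: [0,0,0,0,0,0,0,0]

```text
clock: 30.9
position: [0.4352, 0.0714, 0.2279]
tool_rot: [3.141, 0.001, 3.141]
force: [1.2, 0.2, 0.5]
grip_width: 0.0855
finger_force: 0.0
```

Request:
move_arm:
  gripper: [1,1,1,1,1,1,1,1]
  linear:
    - [-0.3,-4,0]
    - [-0.3,-4,0]
    - [-0.1,-3.5,0]
    - [0,-2.5,0]
    - [0,-1.2,0]
    - [0,0,0]
    - [0,0,0]
    - [0,0,0]
  twist: [0,0,0,0,0,0,0,0]

```text
clock: 31.7
position: [0.4422, -0.0783, 0.2274]
tool_rot: [3.141, 0.0, -3.141]
force: [-0.7, -0.1, 0.2]
grip_width: 0.0857
finger_force: 0.0
```

```bash
python3 - <<'E'
from h import *
print(monitor.observe()["position"])
g=viewer.grab_frame("side")
cv2.imwrite("pics/c10.png",cv2.resize(g["img"][120:320,250:420],None,fx=3,fy=3,interpolation=cv2.INTER_CUBIC)[:,:,::-1])
E
```

```text
[ 0.44222888 -0.07825825  0.22740687]
```

View pics/c10.png

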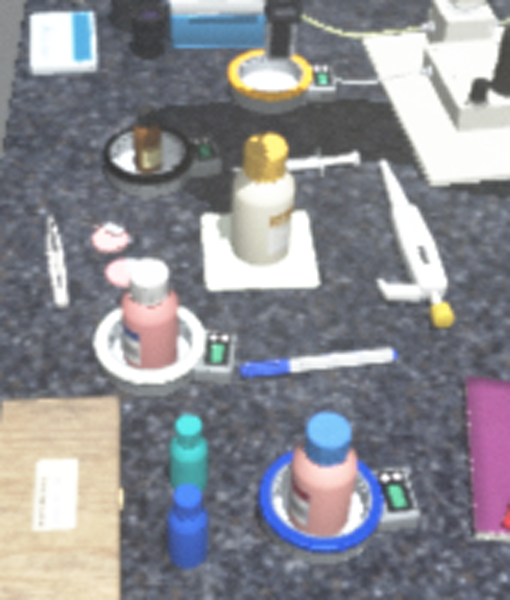

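Three bottles stand in their own wells: white (150,320), blue (322,480), dropper (148,145). Yellow is on the tile (265,200) and the yellow warmer (270,78) is empty. I'll re-measure that well now it's unoccluded, and grasp the yellow bottle.

```bash
python3 - <<'E'
from h import *
for n,box in(("top",(210,265,415,475)),("side",(130,165,315,365))):
    g=viewer.grab_frame(n); H=hsv(g); h,s,v=[H[:,:,i].astype(int) for i in range(3)]
    m=(h>12)&(h<35)&(s>100)&(v>60); k=np.zeros_like(m); k[box[0]:box[1],box[2]:box[3]]=1
    bl=blobs(m&k,20)
    p=np.vstack([np.argwhere(l)[:,::-1] for _,_,l in bl]).astype(np.int32)
    e=cv2.fitEllipse(cv2.convexHull(p)); print(n,e,ray(g,e[0],.026),[b[0] for b in bl])
E
```

```text
top ((444.59906005859375, 238.75885009765625), (38.44970703125, 40.66081237792969), 125.07502746582031) [ 0.4144468  -0.33652078] [array([425, 220,  40,  39, 475], dtype=int32)]
side ((339.54833984375, 144.51776123046875), (16.740625381469727, 28.591777801513672), 91.98294067382812) [ 0.41601085 -0.33114415] [array([326, 137,  28,  17, 136], dtype=int32)]
```

Request:
move_arm:
  gripper: [1,1,1,1,1,1,1,1]
  linear:
    - [0,-0.1,1.5]
    - [0,0,3]
    - [0,0,3]
    - [0,0,3]
    - [0,0,3]
    - [0,0,1.8]
    - [0,0,1]
    - [0,0,0]
  twist: [0,0,0,0,0,0,0,0]

```text
clock: 32.65
position: [0.4418, -0.08, 0.0636]
tool_rot: [3.142, -0.002, 3.141]
force: [-0.4, 0.4, -0.5]
grip_width: 0.0856
finger_force: 0.0
```

Request:
move_arm:
  gripper: [0,0,0,0,0,0,0,0]
  linear:
    - [0,0,0]
    - [0,0,0]
    - [0,0,0]
    - [0,0,0]
    - [0,0,0]
    - [0,0,0]
    - [0,0,0]
    - [0,0,0]
  twist: [0,0,0,0,0,0,0,0]

```text
clock: 33.45
position: [0.443, -0.0801, 0.0654]
tool_rot: [3.142, 0.002, 3.141]
force: [-0.9, 1.0, 10.6]
grip_width: 0.054
finger_force: 40.0
```

Request:
move_arm:
  gripper: [0,0,0,0,0,0,0,0]
  linear:
    - [0,0,-0.5]
    - [0,0,-1.5]
    - [0,0,-2]
    - [0,0,-1.5]
    - [0,0,-0.5]
    - [0.1,-1,0]
    - [0.3,-2.5,0]
    - [0.4,-3.5,0]
  twist: [0,0,0,0,0,0,0,0]

```text
clock: 34.25
position: [0.4339, -0.1504, 0.1237]
tool_rot: [3.141, -0.001, -3.14]
force: [1.0, -0.7, -1.4]
grip_width: 0.0537
finger_force: 42.5
```

Request:
move_arm:
  gripper: [0,0,0,0,0,0,0,0]
  linear:
    - [0.4,-4,0]
    - [0.4,-4,0]
    - [0.4,-4,0]
    - [0.3,-3.2,0]
    - [0.3,-2,0]
    - [0.2,-1.3,0]
    - [0,0,0]
    - [0,0,0]
  twist: [0,0,0,0,0,0,0,0]

```text
clock: 35.05
position: [0.4138, -0.3345, 0.1238]
tool_rot: [3.141, -0.001, 3.141]
force: [0.2, 0.4, 0.3]
grip_width: 0.0536
finger_force: 42.5
```

```bash
python3 - <<'E'
from h import *
print(monitor.observe()["position"])
a=[viewer.grab_frame(n)["img"] for n in("top","side")]
c=np.hstack([a[0][190:290,390:490],a[1][90:190,290:390]])
cv2.imwrite("pics/c11.png",cv2.resize(c,None,fx=4,fy=4,interpolation=cv2.INTER_CUBIC)[:,:,::-1])
E
```

```text
[ 0.41381836 -0.33451608  0.12384197]
```

View pics/c11.png

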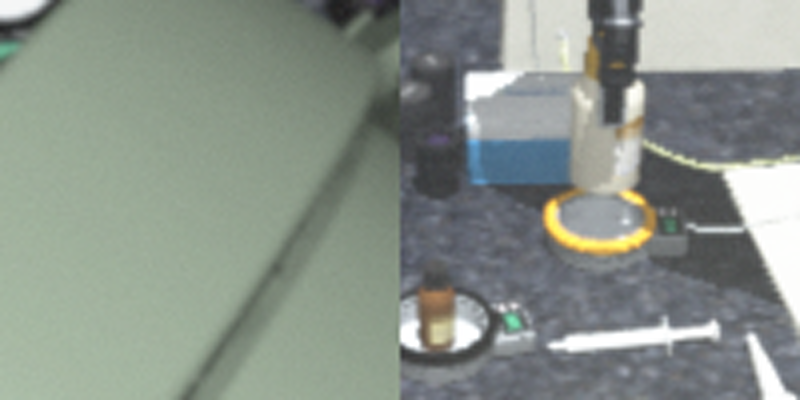

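Bottle foot (604,190) lines up with the yellow ring centre (600,220) once perspective is allowed for. Lowering.

Request:
move_arm:
  gripper: [0,0,0,0,0,0,0,0]
  linear:
    - [-0.1,-0.1,0.5]
    - [0,0,1]
    - [0,0,1.2]
    - [0,0,1]
    - [0,0,0.9]
    - [0,0,0.6]
    - [0,0,0.4]
    - [0,0,0]
  twist: [0,0,0,0,0,0,0,0]

```text
clock: 35.95
position: [0.4148, -0.3361, 0.0678]
tool_rot: [3.141, -0.001, 3.141]
force: [0.8, -0.1, -0.9]
grip_width: 0.0538
finger_force: 42.5
```

Request:
move_arm:
  gripper: [0,0,0,0]
  linear:
    - [0,0,0.1]
    - [0,0,0.1]
    - [0,0,0]
    - [0,0,0]
  twist: [0,0,0,0]

```text
clock: 36.35
position: [0.4151, -0.3362, 0.0665]
tool_rot: [-3.141, 0.0, 3.141]
force: [-0.0, -0.4, -0.7]
grip_width: 0.054
finger_force: 42.5
```

Request:
move_arm:
  gripper: [0,0,0,0]
  linear:
    - [0,0,0.1]
    - [0,0,0.1]
    - [0,0,0]
    - [0,0,0]
  twist: [0,0,0,0]

```text
clock: 36.75
position: [0.4151, -0.3362, 0.0645]
tool_rot: [-3.141, 0.0, 3.141]
force: [0.1, 1.5, 4.7]
grip_width: 0.0536
finger_force: 43.0
```

Floor contact at the predicted height (0.0644). Release and rise.

Request:
move_arm:
  gripper: [0.7,0.8,1,1,1,1,1,1]
  linear:
    - [0,0,0]
    - [0,0,0]
    - [0,0,0]
    - [0,0,0]
    - [0,0,0]
    - [0,0,0]
    - [0,0,-0.5]
    - [0,0,-2]
  twist: [0,0,0,0,0,0,0,0]

```text
clock: 37.55
position: [0.4142, -0.3356, 0.0886]
tool_rot: [3.14, -0.002, 3.141]
force: [-0.1, 0.0, 0.2]
grip_width: 0.0853
finger_force: 0.0
```

Request:
move_arm:
  gripper: [1,1,1,1,1,1,1,1]
  linear:
    - [0,0,-4]
    - [0,0,-4]
    - [0,0,-4]
    - [0,0,-3]
    - [0,3,0]
    - [0,4,0]
    - [0,4,0]
    - [0,2,0]
  twist: [0,0,0,0,0,0,0,0]

```text
clock: 38.35
position: [0.4149, -0.2033, 0.2397]
tool_rot: [3.141, 0.0, -3.14]
force: [0.0, -0.4, -0.3]
grip_width: 0.0854
finger_force: 0.0
```

Request:
move_arm:
  gripper: [1,1,1,1,1]
  linear:
    - [0,0,0]
    - [0,0,0]
    - [0,0,0]
    - [0,0,0]
    - [0,0,0]
  twist: [0,0,0,0,0]

```text
clock: 38.85
position: [0.415, -0.2068, 0.2392]
tool_rot: [-3.141, -0.0, 3.14]
force: [0.2, -0.1, -0.4]
grip_width: 0.0853
finger_force: 0.0
```

```bash
python3 - <<'E'
from h import *
print(monitor.observe()["position"],monitor.observe()["force"])
g=viewer.grab_frame("side")
cv2.imwrite("pics/c12.png",cv2.resize(g["img"][100:310,250:420],None,fx=2.8,fy=2.8,interpolation=cv2.INTER_CUBIC)[:,:,::-1])
E
```

```text
[ 0.41496727 -0.20677585  0.23923919] [ 0.23039509 -0.05222402 -0.41570072]
```

View pics/c12.png

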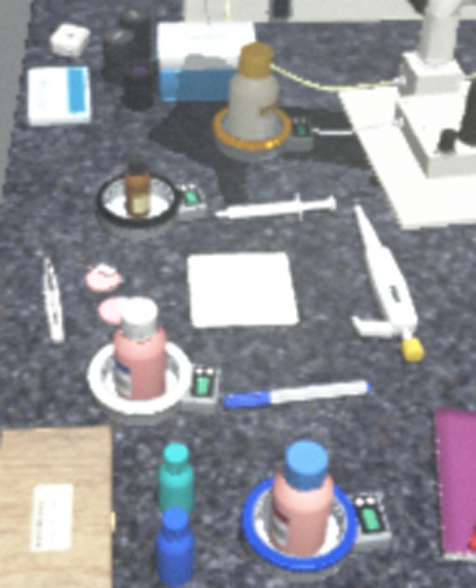

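All four bottles stand upright in their own wells: yellow (253,100), dropper (138,190), white (140,350), blue (303,500). The arm is clear, so I'm handing in.

```bash
python3 -c "
from workcell import bot
print(bot.job_done())"
```

```text
the job is handed in; nothing more can be done
None
```

All four bottles were moved to the warmers matching their cap colours and stood upright and released in the last picture; the job was handed in at about 39 s, and no verdict came back.

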